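# Bring the sample spot up to the fibre probe with the cam lift

## Task

With the lift table still down, slide the aluminium sample plate along its channel until the marked spot sits right under the fixed probe tip, and let go of the plate. Then take the spring-loaded cam lever by its round handle and swing it up to the point of highest lift, where the lever stands straight upright, and finish while still holding the handle there with the fingers, the spot still under the tip. Do not touch the probe or its stand, and leave the other things on the bench where they are.

Things in the scene. Friction and masses are not known exactly. Their poses are not given: they have to be found in the camera images.
- lift_stage: cam-lift stage, fixed: aluminium base (150 x 262 x 12 mm), grey table 80 mm wide (x), 262 long (y -104 to +158) with two 6 mm high fences along y, 64 mm apart. Origin on the breadboard (z = 0) under the fences' centre line; y along the channel, -x side towards the robot, with cam and lever. Table top 81 mm above the breadboard when down; the cam lifts it straight up, 6.6 mm at most
- sample_plate: loose aluminium plate 60 (x) x 150 (y) x 8 mm lying flat between the fences; slides along the stage's y, 2 mm side play; 0.14 to 0.28 kg. Origin under its centre, axes parallel to the stage's. It starts with its spot 20 to 85 mm towards the stage's +y from below the probe tip
- spot (a point): centre of the marked spot, a round dark dot 10 mm wide on the plate's top face, on its centre line, 20 mm from the plate's centre towards its -y
- plate_knob (a point): pull knob: upright steel pin, 14 mm in diameter, standing 32 mm above the plate's top face, 60 mm from the plate's centre towards its +y (80 mm from the spot). The point is on its axis, 19 mm above the plate's top face (108 mm above the breadboard with the table down)
- probe_stand: fixed fibre probe: slim upright steel barrel (12 mm) held over the channel by a slanting boom (its axis 155 mm above the breadboard) from a 200 mm post that stands beyond the stage, on its +x, -y side. Origin on the breadboard right below the tip
- probe_tip (a point): lower end of the probe, 4 mm wide, pointing down over the channel's centre line, 99.5 mm above the breadboard: 10 mm above the plate with the table down, 3.5 mm with it fully up. Fixed in a run; its place along the channel differs from run to run
- cam_lever (a joint): lever angle (rad); swings in the stage's y-z plane about a level shaft along x. 0 = at rest on its stop, leaning to the stage's -y, 25 degrees above level; grows as the handle swings up and over towards +y. 1.13 = upright = highest lift; beyond it the table sinks again (far stop 1.9). A spring pulls it back to 0 when let go (about 3 N at the handle at the start, 4 N at the top)
- lever_handle: white plastic round crank handle of the lever, 12 mm in diameter, 58 mm long, parallel to the stage's x, 85 mm from the shaft's axis. Origin at the middle of the handle, so 33 mm from the steel lever arm, on the robot's side of it. The grip revolves freely on its own axis
- lever_pivot (a point): point on the shaft's axis (45 mm above the breadboard) about which the origin of lever_handle circles, radius 85 mm. It does not move in a run
- post_holder: bystander: post holder, loose upright black cylinder, 32 mm wide foot, 55 mm high; origin under its centre
- dust_cap: bystander: white plastic dust cap lying flat, 50 mm wide, 14 mm high; origin under its centre
- clamp_fork: bystander: slotted aluminium clamping fork lying flat, 26 to 36 mm wide, about 100 mm long along its y, 17 mm high with its screw; origin under it
- lens_mount: bystander: small lens in an aluminium ring on a short post, 74 mm high; origin under its foot
- hex_driver: bystander: driver with black handle lying along its x, about 160 mm long; origin under it
- swab_jar: bystander: small amber jar, 44 mm wide, 60 mm high; origin under its centre
- cell_case: bystander: flat grey case 75 x 50 x 22 mm; origin under its centre
Mind the look-alikes: they are no part of the job. Leave any purple or red look-alike of the sample_plate alone.

How it is judged:
On the way:
1. the spot is under the probe tip (within 4 mm), the plate let go, the lever still down (horizontal distance between spot and probe_tip below 0.004 m and value of joint cam_lever below 0.15 rad and contact force between the fingers and sample_plate below 0.1 N and linear speed of sample_plate below 0.01 m/s), for 0.2 s.
At the end, for the whole second after the job is handed in: The lever is held by the fingers (contact over 1 N on the white handle) within 0.13 rad of upright, that is joint 1.00 to 1.26; the plate lies flat on the raised table, still and untouched by the robot, with the spot within 4 mm (level distance) of the probe tip and its face raised above 94.8 mm (horizontal distance between spot and probe_tip below 0.004 m and value of joint cam_lever between 1 and 1.26 rad and contact force between the fingers and lever_handle above 1 N and contact force between each of the arm, the fingers and sample_plate below 0.1 N and angle between sample_plate's own z axis and vertical below 0.04 rad and z of spot in the frame of lift_stage above 0.0948 m and linear speed of sample_plate below 0.01 m/s); the arm keeps its last pose, push and grip.
It fails at once if the probe or its stand was touched (over 1 N) (contact force between anything else and probe_stand above 1 N).
It fails at once if a bystander was moved by more than 20 mm (distance of any of post_holder, dust_cap, clamp_fork, lens_mount, hex_driver, swab_jar, cell_case from where it was at the start of the episode above 0.02 m).
It also fails if it takes over 48 s, if anything falls off the work surface, if the arm or the gripper's body presses on something with over 40 N, if the wrist force passes 120 N, or if a joint passes its speed limit or range.

## Robot

A 6-joint arm with a two-finger parallel gripper is mounted at the origin on the work surface. World frame = base frame: x ahead of the robot, y to its left, z up, the work surface at z = 0. Lengths are in m, angles in rad, forces in N, time in s.
With the tool pointing down it reaches from about 0.425 to 0.925 m from the base axis. Payload 12.5 kg.
Tool frame: the origin (TCP) lies at the very end of the fingers, on their centre line; the grasp point (between the pads) lies 19 mm behind it; z points along the fingers, y is the line along which they close (so a half turn about z gives the same grasp; the last joint's range is limited). The gripper opens to 85 mm and grips with 20 to 120 N. Pads are 22 mm wide; open, the fingers measure 114 mm over their backs; the gripper's body (76 mm by 85 mm) begins 54 mm behind the grasp point. The pads swing forward as they close: fully open they stand 13 mm farther back than shut.
Start: joints at [1.052, 0.491, 1.559, -0, 1.092, -0.106], TCP at [0.251, 0.573, 0.231] pointing down, gripper open.
Joint ranges: [-3.1, 3.1], [-0.84, 2.19], [0.05, 2.79], [-1.13, 4.28], [0.06, 2.93], [-2.69, 2.69]. Speed limits (rad/s): [2.22, 2.22, 2.79, 3.14, 3.14, 3.14].

## Interface

Orientations are given as a unit quaternion [w, x, y, z].
In Python, from rig import manip, viewer gives the robot as it stands.
- The arm moves only by the tool play_rows, never from a script. Its argument "moves" is a list that holds one entry, the list of rows, each a list of 7 numbers: the opening, from 0 (shut) to 1 (fully open), then the shift along the tool's x, y, z in units of 50 mm (1.0 is 50 mm), then the turn, a rotation vector about the tool's x, y, z in units of 6 degrees (1.0 is 6 degrees). A call has 1 to 20 rows; each row shifts and turns the commanded pose from where the row before left it, along the tool's axes as they then stand; what a row does not reach is not made up. A row lasts 1/10 s, in which the tool goes at most 50 mm and 8.59 degrees, less where a joint would pass 70% of its speed; a pose out of reach is approached as far as the arm can. A call is refused whole if a number of a shift passes 1 or a number of a turn 1, either way. A call with a gripper value outside its range is refused whole. The fingers move at their own pace and stop on an object; the grip force is fixed at half the most. Time passes only in rows, so rows that do not move let the fingers close. It gives the time, the measured TCP pose, the force, the opening and the grip force at its end, in the units of the state.
- manip.sense(): the state, without advancing time (a new reading comes with each control period).
- viewer.read_camera(name): name is "scene" or "top"; returns the picture (400x640x3 uint8, blue, green, red); there is no depth.
- viewer.calibration(name): a dict with "fx", "fy", "cx", "cy" (pixels), "R" (3x3) and "t" (3): a world point X has camera coordinates R X + t. Camera axes: x right, y down, z forward; pixel columns grow to the right and rows downward; lengths in m; the calibration is good to about 2 mm. A picture is of the moment at which its call begins. calibration takes no time and is no camera call.
- manip.close_job(): hands the job in; it is judged then, once.
The state is a dict: "time": time; "joints": joint angles; "qvel": joint speeds; "effort": joint torques, N m; "eef_pos": TCP position; "eef_rot": TCP orientation; "contact_force": force on the tool from outside, world axes, zero at the start; "torque": the same for the moment, N m; "grip_width": finger opening in m; "grasp_force": force on a finger pad.
Only numpy, scipy, OpenCV 4.12 (cv2) and the standard library are available. Lean on these libraries where they do the work, as an engineer would, in place of code of your own. Each camera call takes 0.05 s, during which the arm holds its last target. There are 200 camera calls.

## Working session

There is one attempt and no reset: what is moved stays moved. The work goes in short steps, Python scripts to look and compute and a tool call to move; the robot and the scene stay as the last step left them, time stands still between calls to the robot, and variables do not carry over. Pictures are saved under pics/ and viewed, at most 10 in all, crops included, and the job is handed in when it is done.

Besides the shell and the picture viewer there is one more tool, called as a command line: name --argument value ..., lists and objects as JSON in quotes. play_rows: Moves the arm, as the interface text tells. Its arguments: {"type":"object","properties":{"moves":{"type":"array"}},"required":["moves"]}

```bash
mkdir -p pics; ls
python3 - <<'E'
from rig import manip, viewer
import cv2,numpy as np
s=manip.sense();print(s['time'],s['eef_pos'],s['eef_rot'],s['grip_width'],s['contact_force'])
for n in('scene','top'):
    cv2.imwrite(f'pics/{n}0.png',viewer.read_camera(n)); c=viewer.calibration(n)
    print(n,c)
    print(-np.array(c['R']).T@np.array(c['t']))
E
```

```text
pics
0.0 [0.25061959 0.57229462 0.23070185] [-1.78198055e-04  2.04966220e-01  9.78768869e-01 -5.62981734e-04] 0.08511227006244158 [0.27199447 0.18720361 0.43019687]
scene {'fx': 435.5315351518541, 'fy': 435.5315351518541, 'cx': 320.2193207817586, 'cy': 205.89938239418265, 'R': array([[ 0.14115942,  0.98994854,  0.00871228],
       [ 0.5501766 , -0.07112882, -0.83201346],
       [-0.82303082,  0.12223983, -0.55468702]]), 't': array([-0.12157211, -0.25391052,  1.67771785])}
[ 1.53767017 -0.10279417  0.72041052]
top {'fx': 426.15074256206344, 'fy': 426.15074256206344, 'cx': 314.8796508659555, 'cy': 194.82102013604225, 'R': array([[ 0.00910737, -0.99987369,  0.0130252 ],
       [-0.99498462, -0.01035888, -0.09949023],
       [ 0.09961259, -0.01205378, -0.99495328]]), 't': array([0.03360237, 0.55492916, 1.06754196])}
[0.44549933 0.05221449 1.11692673]
```

View pics/scene0.png

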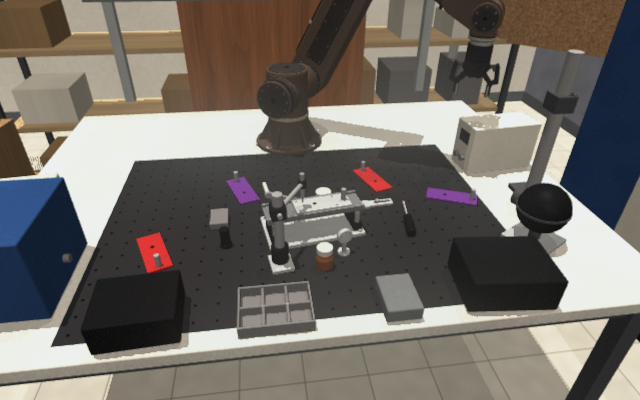

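View pics/top0.png

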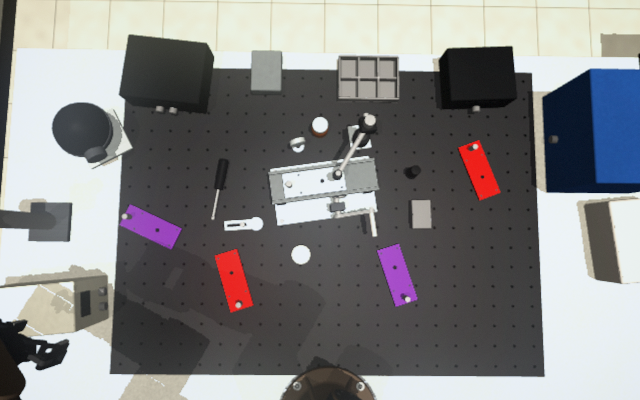

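The scene shows the stage at about (315,215), with the lever at about (285,195). In the top view the stage is at (325,190), with the knob near (290,184), the spot near (322,181), the probe near (338,174) and the handle near (373,222). I'll crop in closer.

Run:
```python
import cv2
a=cv2.imread('pics/top0.png')[130:250,260:420];cv2.imwrite('pics/t1.png',cv2.resize(a,None,fx=5,fy=5,interpolation=cv2.INTER_CUBIC))
a=cv2.imread('pics/scene0.png')[160:280,240:400];cv2.imwrite('pics/s1.png',cv2.resize(a,None,fx=5,fy=5,interpolation=cv2.INTER_CUBIC))
```

```text
(no output)
```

View pics/t1.png

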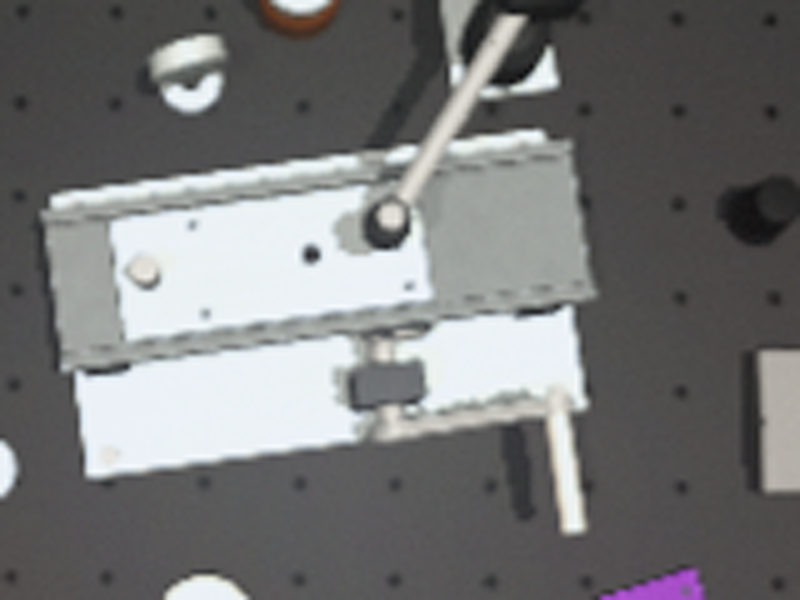

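View pics/s1.png

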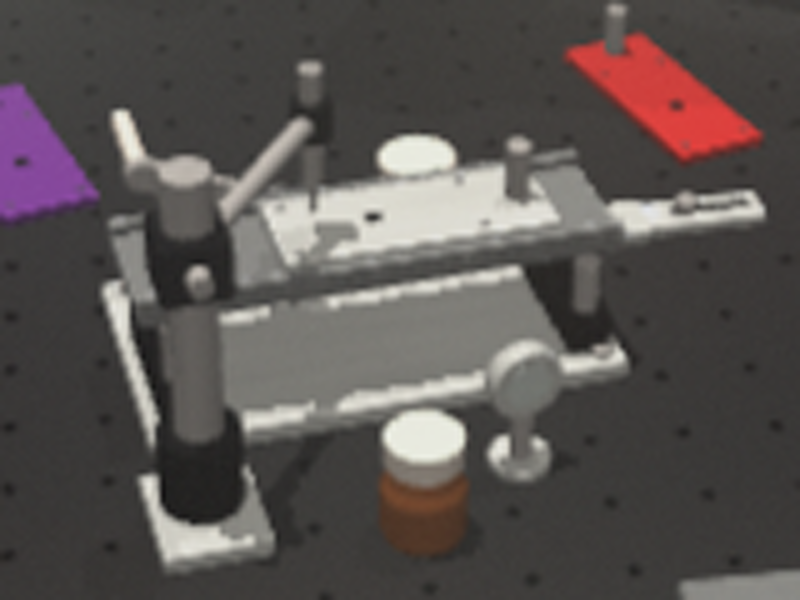

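In the top crop the knob top is at (145,266), the spot at (311,254) and the handle runs from (553,395) to (573,530). In the scene crop the knob top is at (518,143), the spot at (373,217), the tip at (314,205) and the handle's free end at (122,115). Next I'll triangulate and fit the stage pose.

```bash
cat > geo.py <<'E'
import numpy as np
from rig import viewer
C={n:viewer.calibration(n) for n in('scene','top')}
OFF={'top':(260,130),'scene':(240,160)}
def full(n,u,v): return np.array([(u+.5)/5-.5+OFF[n][0],(v+.5)/5-.5+OFF[n][1]])
def proj(n,X):
    c=C[n];p=np.array(c['R'])@X+np.array(c['t']);return np.array([c['fx']*p[0]/p[2]+c['cx'],c['fy']*p[1]/p[2]+c['cy']])
def ray(n,px):
    c=C[n];R=np.array(c['R']);d=R.T@np.array([(px[0]-c['cx'])/c['fx'],(px[1]-c['cy'])/c['fy'],1]);return -R.T@np.array(c['t']),d
def tri(a,b):
    (p,d),(q,e)=ray('top',a),ray('scene',b)
    k=np.linalg.lstsq(np.c_[d,-e],q-p,rcond=None)[0];A=p+d*k[0];B=q+e*k[1]
    return (A+B)/2,np.linalg.norm(A-B)
E
cat > fit.py <<'E'
from geo import *
from scipy.optimize import least_squares
for k,a,b in [('spot',(311,254),(373,217)),('knobtop',(143,268),(518,145)),('handle free',(573,530),(122,115)),('plate c',(110,220),(555,218))]:
    print(k,*tri(full('top',*a),full('scene',*b)))
# params: x y yaw z0 ys yt hx py
def model(p):
    x,y,w,z0,ys,yt,hx,py=p;c,s=np.cos(w),np.sin(w)
    W=lambda a,b,h:np.array([x+c*a-s*b,y+s*a+c*b,z0+h])
    hy,hz=py-85e-3*np.cos(np.radians(25)),.045+.085*np.sin(np.radians(25))
    return W,{'spot':W(0,ys,.089),'knob':W(0,ys+.08,.121),'pA':W(.03,ys+.095,.089),'pB':W(-.03,ys+.095,.089),'pC':W(-.03,ys-.055,.089),
     'tip':W(0,yt,.0995),'tA':W(.04,.158,.087),'tB':W(-.04,.158,.087),'tC':W(.04,-.104,.087),'tD':W(-.04,-.104,.087),'hF':W(hx-.029,hy,hz),'hA':W(hx+.029,hy,hz)}
obs=[('top','spot',311,254),('scene','spot',373,217),('top','knob',143,268),('scene','knob',518,145),('top','pA',110,220),('top','pB',122,340),('top','pC',432,297),
('scene','tip',314,207),('top','tA',43,213),('top','tB',62,370),('top','tC',570,143),('top','tD',595,297),('scene','pA',557,220),('scene','hF',122,115),('top','hF',573,530),('top','hA',555,400)]
def res(p):
    m=model(p)[1];return np.concatenate([proj(n,m[k])-full(n,u,v) for n,k,u,v in obs])
r=least_squares(res,[.47,.03,.13,.01,.04,0,-.1,0],loss='soft_l1')
if __name__=='__main__':
    print(r.x.round(4));
    for o,e in zip(obs,res(r.x).reshape(-1,2)):print(o[0],o[1],e.round(2))
    W,m=model(r.x)
    for k in('spot','knob','tip','hF','hA'):print(k,m[k].round(4))
E
python3 fit.py
```

```text
spot [0.58392329 0.02296201 0.08819122] 0.0005230644423608638
knobtop [0.57209463 0.1024636  0.11945772] 0.0016276974356144408
handle free [ 0.45134275 -0.10490405  0.08246192] 0.00012313424478694696
plate c [0.59908105 0.11942738 0.08944124] 0.003608725833303286
[ 5.881e-01 -7.100e-03  1.449e-01 -3.000e-04  3.040e-02 -1.800e-03
 -1.188e-01 -4.000e-04]
top spot [0.1  0.06]
scene spot [ 0.1  -0.21]
top knob [ 0.45 -0.04]
scene knob [ 0.22 -0.4 ]
top pA [-0.03 -0.08]
top pB [0.74 0.24]
top pC [0.  0.6]
scene tip [0.04 0.26]
top tA [-0.38 -0.81]
top tB [-0.06  0.19]
top tC [ 0.23 -0.89]
top tD [0.11 0.4 ]
scene pA [ 1.03 -0.13]
scene hF [0.03 0.85]
top hF [-0.04 -0.69]
top hA [0.03 1.64]
spot [0.5837 0.023  0.0887]
knob [0.5722 0.1022 0.1207]
tip [ 0.5884 -0.0089  0.0992]
hF [ 0.453  -0.105   0.0806]
hA [ 0.5104 -0.0967  0.0806]
```

```bash
cat > plan.py <<'E'
import numpy as np, sys
from scipy.spatial.transform import Rotation as Ro
from rig import manip
W=0.145  # stage yaw
# tool z down, tool y along stage +y
ty=np.array([-np.sin(W),np.cos(W),0]);tz=np.array([0,0,-1.]);RT=Ro.from_matrix(np.c_[np.cross(ty,tz),ty,tz])
def rows(targets,grip,p=None,R=None):
    """targets: list of (xyz,nrows); orientation goes to RT at <=6deg/row"""
    s=manip.sense();q=s['eef_rot']
    p=np.array(s['eef_pos']) if p is None else p; R=Ro.from_quat(np.r_[q[1:],q[0]]) if R is None else R
    out=[]
    for t,n in targets:
        for i in range(n):
            d=(np.array(t)-p)/(n-i)
            rv=(R.inv()*RT).as_rotvec(degrees=True);a=np.linalg.norm(rv);rv*=min(1,5.7/a) if a>1e-9 else 0
            r=np.r_[grip,np.round(R.inv().apply(d)/.05,2),np.round(rv/6,2)]+0.
            out.append(r.tolist());p=p+R.apply(r[1:4]*.05);R=R*Ro.from_rotvec(r[4:]*6,degrees=True)
    print(str(out).replace(' ',''));print('end',p.round(4),np.linalg.norm((R.inv()*RT).as_rotvec(degrees=True)).round(3))
E
python3 -c "
from plan import *
rows([((.5722,.1022,.20),20)],.5)"
```

```text
[[0.5,-0.48,-0.3,0.03,0.0,0.0,-0.95],[0.5,-0.45,-0.35,0.03,0.0,0.0,-0.95],[0.5,-0.41,-0.39,0.03,0.0,0.0,-0.95],[0.5,-0.37,-0.43,0.03,0.0,0.0,-0.95],[0.5,-0.33,-0.47,0.03,0.0,0.0,-0.95],[0.5,-0.28,-0.5,0.03,-0.01,-0.01,-0.58],[0.5,-0.25,-0.51,0.03,0.0,0.0,0.0],[0.5,-0.25,-0.51,0.03,0.0,0.0,0.0],[0.5,-0.25,-0.51,0.03,0.0,0.0,0.0],[0.5,-0.25,-0.51,0.03,0.0,0.0,0.0],[0.5,-0.25,-0.51,0.03,0.0,0.0,0.0],[0.5,-0.25,-0.51,0.03,0.0,0.0,0.0],[0.5,-0.25,-0.51,0.03,0.0,0.0,0.0],[0.5,-0.25,-0.51,0.03,0.0,0.0,0.0],[0.5,-0.25,-0.51,0.03,0.0,0.0,0.0],[0.5,-0.25,-0.51,0.03,0.0,0.0,0.0],[0.5,-0.25,-0.52,0.03,0.0,0.0,0.0],[0.5,-0.25,-0.51,0.04,0.0,0.0,0.0],[0.5,-0.26,-0.52,0.03,0.0,0.0,0.0],[0.5,-0.25,-0.51,0.04,0.0,0.0,0.0]]
end [0.5721 0.1022 0.1999] 0.035
```

play_rows --moves '[[[0.5,-0.48,-0.3,0.03,0,0,-0.95],[0.5,-0.45,-0.35,0.03,0,0,-0.95],[0.5,-0.41,-0.39,0.03,0,0,-0.95],[0.5,-0.37,-0.43,0.03,0,0,-0.95],[0.5,-0.33,-0.47,0.03,0,0,-0.95],[0.5,-0.28,-0.5,0.03,-0.01,-0.01,-0.58],[0.5,-0.25,-0.51,0.03,0,0,0],[0.5,-0.25,-0.51,0.03,0,0,0],[0.5,-0.25,-0.51,0.03,0,0,0],[0.5,-0.25,-0.51,0.03,0,0,0],[0.5,-0.25,-0.51,0.03,0,0,0],[0.5,-0.25,-0.51,0.03,0,0,0],[0.5,-0.25,-0.51,0.03,0,0,0],[0.5,-0.25,-0.51,0.03,0,0,0],[0.5,-0.25,-0.51,0.03,0,0,0],[0.5,-0.25,-0.51,0.03,0,0,0],[0.5,-0.25,-0.52,0.03,0,0,0],[0.5,-0.25,-0.51,0.04,0,0,0],[0.5,-0.26,-0.52,0.03,0,0,0],[0.5,-0.25,-0.51,0.04,0,0,0]]]'

```text
time: 2.1
eef_pos: [0.5728, 0.1013, 0.1998]
eef_rot: [0.0, -0.073, 0.997, 0.001]
contact_force: [0.1, 0.5, -0.5]
grip_width: 0.0426
grasp_force: 0.0
```

```bash
python3 -c "
from plan import *
print(manip.sense()['eef_pos'],manip.sense()['grip_width'])
rows([((.5722,.1022,.097),8)],.5)"
```

```text
[0.57275616 0.10134518 0.19983981] 0.042628220359647695
[[0.5,0.0,0.0,0.26,0.01,0.01,0.0],[0.5,0.0,0.0,0.26,0.0,0.0,0.0],[0.5,0.0,0.0,0.26,0.0,0.0,0.0],[0.5,0.0,0.0,0.26,0.0,0.0,0.0],[0.5,0.0,0.0,0.25,0.0,0.0,0.0],[0.5,0.0,0.01,0.26,0.0,0.0,0.0],[0.5,0.0,0.0,0.25,0.0,0.0,0.0],[0.5,0.01,0.01,0.26,0.0,0.0,0.0]]
end [0.5721 0.1023 0.0968] 0.026
```

play_rows --moves '[[[0.5,0,0,0.26,0,0,0],[0.5,0,0,0.26,0,0,0],[0.5,0,0,0.26,0,0,0],[0.5,0,0,0.26,0,0,0],[0.5,0,0,0.25,0,0,0],[0.5,0,0.01,0.26,0,0,0],[0.5,0,0,0.25,0,0,0],[0.5,0,0.01,0.26,0,0,0],[0.5,0,0,0,0,0,0],[0.3,0,0,0,0,0,0],[0,0,0,0,0,0,0],[0,0,0,0,0,0,0],[0,0,0,0,0,0,0],[0,0,0,0,0,0,0]]]'

```text
time: 3.5
eef_pos: [0.5725, 0.1035, 0.0977]
eef_rot: [0.001, -0.073, 0.997, 0.001]
contact_force: [0.7, -0.5, 5.5]
grip_width: 0.0116
grasp_force: 58.5
```

play_rows --moves '[[[0,0,-0.04,0,0,0,0],[0,0,-0.08,0,0,0,0],[0,0,-0.08,0,0,0,0],[0,0,-0.08,0,0,0,0],[0,0,-0.08,0,0,0,0],[0,0,-0.08,0,0,0,0],[0,0,-0.08,0,0,0,0],[0,0,-0.08,0,0,0,0],[0,0,-0.04,0,0,0,0],[0,0,0,0,0,0,0],[0,0,0,0,0,0,0]]]'

```text
time: 4.6
eef_pos: [0.5772, 0.0718, 0.0977]
eef_rot: [0.001, -0.073, 0.997, 0.001]
contact_force: [0.7, 0.9, 5.9]
grip_width: 0.0121
grasp_force: 58.9
```

Run:
```python
from rig import manip, viewer
import cv2,numpy as np
a=viewer.read_camera('scene');cv2.imwrite('pics/sc2.png',a)
b=viewer.read_camera('top');cv2.imwrite('pics/to2.png',b)
R=lambda im:cv2.resize(im,(400,400),interpolation=cv2.INTER_CUBIC)
cv2.imwrite('pics/v2.png',np.hstack([R(a[180:230,280:330]),R(b[150:200,300:350])]))
```

```text
(no output)
```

View pics/v2.png

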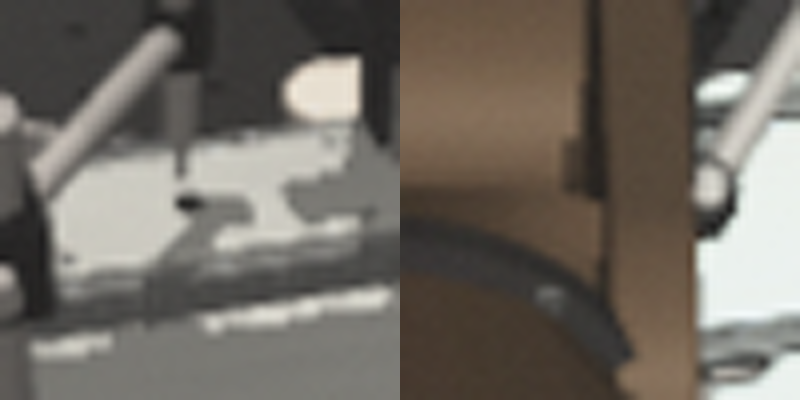

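Run:
```python
from fit import *
from scipy.optimize import minimize_scalar
W,_=model(r.x)
f=lambda u,v:np.array([(u+.5)/8-.5+280,(v+.5)/8-.5+180])
# best fit point on known line
for n,px,h in [('tip',f(180,176),.0995),('spot',f(187,203),.089)]:
    c,d=ray('scene',px);z=r.x[3]+h;P=c+d*(z-c[2])/d[2]
    dx,dy=P[0]-r.x[0],P[1]-r.x[1];w=r.x[2];print(n,P.round(4),'stage',np.round([np.cos(w)*dx+np.sin(w)*dy,-np.sin(w)*dx+np.cos(w)*dy],4))
print('px/mm', (proj('scene',W(0,0,.089))-proj('scene',W(0,.01,.089)))/10)
for a,b in [((392,216),(311,70))]:
    P,g=tri(full('top',*a),full('scene',*b));dx,dy=P[0]-r.x[0],P[1]-r.x[1];print('barrel top',P,g,'stage',np.cos(w)*dx+np.sin(w)*dy,-np.sin(w)*dx+np.cos(w)*dy)
```

```text
spot [0.58392329 0.02296201 0.08819122] 0.0005230644423608638
knobtop [0.57209463 0.1024636  0.11945772] 0.0016276974356144408
handle free [ 0.45134275 -0.10490405  0.08246192] 0.00012313424478694696
plate c [0.59908105 0.11942738 0.08944124] 0.003608725833303286
tip [ 0.5897 -0.01    0.0992] stage [ 0.0011 -0.0031]
spot [ 0.5901 -0.0079  0.0887] stage [ 0.0018 -0.0011]
px/mm [-0.3681047   0.05664538]
barrel top [ 0.58872462 -0.00964534  0.1822019 ] 0.0005832692254321937 stage 0.00022554714525016567 -0.002655161510544891
```

The left crop shows the tip end at (180,176) and the spot at (187,203). The spot is still about 2 mm towards +y, so I'll nudge it, release and retreat, then look again.

play_rows --moves '[[[0,0,-0.02,0,0,0,0],[0,0,-0.02,0,0,0,0],[0,0,0,0,0,0,0],[0,0,0,0,0,0,0],[0.1,0,0,0,0,0,0],[0.25,0,0,0,0,0,0],[0.35,0,0,0,0,0,0],[0.4,0,0,0,0,0,0],[0.4,0,0,0,0,0,0],[0.4,0,0,-0.1,0,0,0],[0.4,0,0,-0.3,0,0,0],[0.4,0,0,-0.4,0,0,0],[0.4,0,0,-0.4,0,0,0],[0.4,0,0,-0.4,0,0,0],[0.4,-0.4,0,-0.4,0,0,0],[0.4,-0.5,0,0,0,0,0],[0.4,-0.5,0,0,0,0,0],[0.4,-0.5,0,0,0,0,0],[0.4,-0.5,0,0,0,0,0],[0.4,0,0,0,0,0,0]]]'

```text
time: 6.7
eef_pos: [0.6976, 0.0873, 0.1969]
eef_rot: [0.001, -0.073, 0.997, 0.001]
contact_force: [-0.2, 0.2, -1.0]
grip_width: 0.0341
grasp_force: 0.0
```

Run:
```python
from rig import manip, viewer
import cv2,numpy as np
a=viewer.read_camera('scene');cv2.imwrite('pics/sc3.png',a)
b=viewer.read_camera('top');cv2.imwrite('pics/to3.png',b)
R=lambda im,w,h:cv2.resize(im,(w,h),interpolation=cv2.INTER_CUBIC)
cv2.imwrite('pics/v3.png',np.hstack([R(a[180:230,280:330],400,400),R(b[140:190,275:325],400,400)]))
```

```text
(no output)
```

View pics/v3.png

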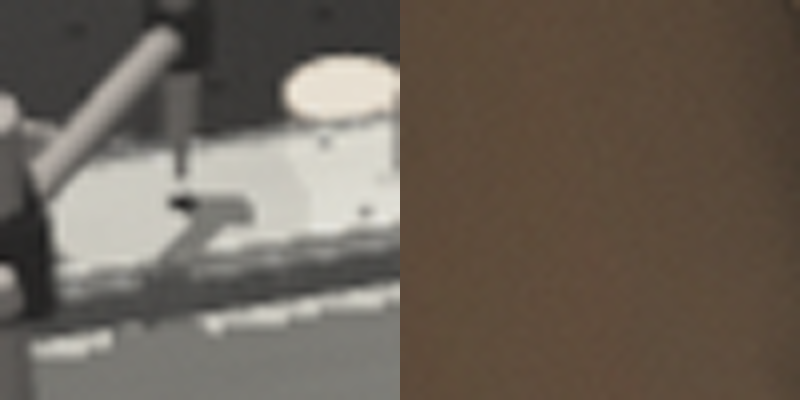

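```bash
python3 -c "
from plan import *
rows([((.465,.053,.195),10),((.4767,-.1016,.16),8)],.5)"
```

```text
[[0.5,0.47,0.0,0.0,0.01,0.0,0.0],[0.5,0.47,0.0,0.0,0.0,0.0,0.0],[0.5,0.46,0.0,0.0,0.0,0.0,0.0],[0.5,0.47,0.0,0.01,0.0,0.0,0.0],[0.5,0.46,0.0,0.0,0.0,0.0,0.0],[0.5,0.47,0.0,0.01,0.0,0.0,0.0],[0.5,0.46,0.0,0.0,0.0,0.0,0.0],[0.5,0.47,0.0,0.01,0.0,0.0,0.0],[0.5,0.46,0.0,0.0,0.0,0.0,0.0],[0.5,0.47,-0.01,0.01,0.0,0.0,0.0],[0.5,0.03,-0.39,0.09,0.0,0.0,0.0],[0.5,0.03,-0.39,0.09,0.0,0.0,0.0],[0.5,0.03,-0.39,0.09,0.0,0.0,0.0],[0.5,0.03,-0.38,0.09,0.0,0.0,0.0],[0.5,0.02,-0.39,0.08,0.0,0.0,0.0],[0.5,0.03,-0.38,0.09,0.0,0.0,0.0],[0.5,0.02,-0.39,0.08,0.0,0.0,0.0],[0.5,0.03,-0.38,0.09,0.0,0.0,0.0]]
end [ 0.4765 -0.1015  0.1598] 0.033
```

play_rows --moves '[[[0.5,0.47,0,0,0,0,0],[0.5,0.47,0,0,0,0,0],[0.5,0.46,0,0,0,0,0],[0.5,0.47,0,0.01,0,0,0],[0.5,0.46,0,0,0,0,0],[0.5,0.47,0,0.01,0,0,0],[0.5,0.46,0,0,0,0,0],[0.5,0.47,0,0.01,0,0,0],[0.5,0.46,0,0,0,0,0],[0.5,0.47,-0.01,0.01,0,0,0],[0.5,0.03,-0.39,0.09,0,0,0],[0.5,0.03,-0.39,0.09,0,0,0],[0.5,0.03,-0.39,0.09,0,0,0],[0.5,0.03,-0.38,0.09,0,0,0],[0.5,0.02,-0.39,0.08,0,0,0],[0.5,0.03,-0.38,0.09,0,0,0],[0.5,0.02,-0.39,0.08,0,0,0],[0.5,0.03,-0.38,0.09,0,0,0],[0.5,0,0,0,0,0,0]]]'

```text
time: 8.7
eef_pos: [0.476, -0.1027, 0.1597]
eef_rot: [0.0, -0.072, 0.997, 0.001]
contact_force: [-0.0, 0.5, 1.2]
grip_width: 0.0429
grasp_force: 0.0
```

Run:
```python
from rig import manip, viewer
import cv2,numpy as np
a=viewer.read_camera('scene');cv2.imwrite('pics/sc4.png',a)
b=viewer.read_camera('top');cv2.imwrite('pics/to4.png',b)
R=lambda im:cv2.resize(im,(400,400),interpolation=cv2.INTER_CUBIC)
cv2.imwrite('pics/v4.png',np.hstack([R(a[160:240,250:330]),R(b[150:200,300:350])]))
from plan import *
print(manip.sense()['eef_pos'])
rows([((.4767,-.1016,.0616),8)],.5)
```

```text
[ 0.476119   -0.101242    0.16007788]
[[0.5,0.0,0.0,0.25,0.01,0.01,-0.01],[0.5,0.0,0.0,0.25,0.0,0.0,0.0],[0.5,0.0,0.0,0.24,0.0,0.0,0.0],[0.5,0.0,0.0,0.25,0.0,0.0,0.0],[0.5,0.0,0.0,0.24,0.0,0.0,0.0],[0.5,0.0,0.0,0.25,0.0,0.0,0.0],[0.5,-0.01,0.0,0.24,0.0,0.0,0.0],[0.5,0.0,-0.01,0.25,0.0,0.0,0.0]]
end [ 0.4767 -0.1016  0.0616] 0.027
```

View pics/v4.png

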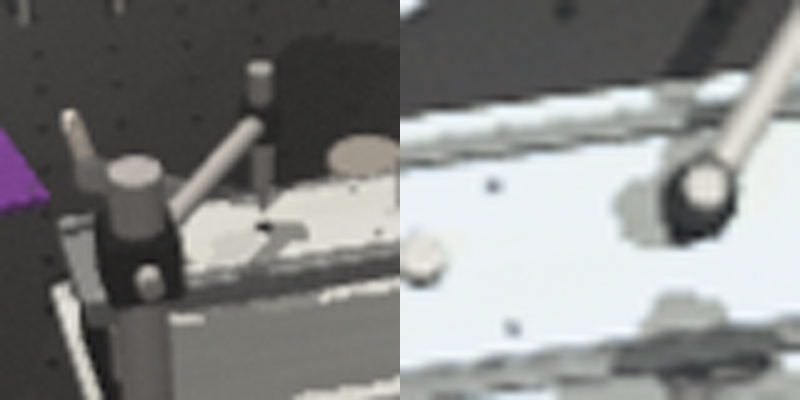

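The scene crop shows the spot just under the tip at (264,225). The top crop shows the knob moved by 33 mm and the plate free. I'll descend onto the handle and close.

play_rows --moves '[[[0.5,0,0,0.25,0,0,0],[0.5,0,0,0.25,0,0,0],[0.5,0,0,0.24,0,0,0],[0.5,0,0,0.25,0,0,0],[0.5,0,0,0.24,0,0,0],[0.5,0,0,0.25,0,0,0],[0.5,-0.01,0,0.24,0,0,0],[0.5,0,0,0.25,0,0,0],[0.5,0,0,0,0,0,0],[0.3,0,0,0,0,0,0],[0.1,0,0,0,0,0,0],[0,0,0,0,0,0,0],[0,0,0,0,0,0,0],[0,0,0,0,0,0,0],[0,0,0,0,0,0,0]]]'

```text
time: 10.3
eef_pos: [0.4777, -0.1017, 0.0617]
eef_rot: [0.001, -0.073, 0.997, 0.0]
contact_force: [-0.5, -5.5, -0.4]
grip_width: 0.0097
grasp_force: 58.4
```

Run:
```python
import numpy as np
t=np.radians(25+65*(0.5-0.5*np.cos(np.pi*np.arange(37)/36)))
y=np.round(-85*np.cos(t)/50,2);z=np.round(-85*np.sin(t)/50,2)
R=[[0,0,round(a,2),round(b,2),0,0,0] for a,b in zip(np.diff(y),np.diff(z))]
print(str(R[:18]).replace(' ',''));print(str(R[18:]).replace(' ',''))
```

```text
[[0,0,np.float64(0.0),np.float64(0.0),0,0,0],[0,0,np.float64(0.01),np.float64(-0.01),0,0,0],[0,0,np.float64(0.0),np.float64(-0.02),0,0,0],[0,0,np.float64(0.01),np.float64(-0.02),0,0,0],[0,0,np.float64(0.02),np.float64(-0.03),0,0,0],[0,0,np.float64(0.02),np.float64(-0.03),0,0,0],[0,0,np.float64(0.02),np.float64(-0.04),0,0,0],[0,0,np.float64(0.03),np.float64(-0.05),0,0,0],[0,0,np.float64(0.03),np.float64(-0.04),0,0,0],[0,0,np.float64(0.04),np.float64(-0.05),0,0,0],[0,0,np.float64(0.04),np.float64(-0.06),0,0,0],[0,0,np.float64(0.04),np.float64(-0.05),0,0,0],[0,0,np.float64(0.05),np.float64(-0.06),0,0,0],[0,0,np.float64(0.06),np.float64(-0.05),0,0,0],[0,0,np.float64(0.06),np.float64(-0.05),0,0,0],[0,0,np.float64(0.06),np.float64(-0.06),0,0,0],[0,0,np.float64(0.07),np.float64(-0.05),0,0,0],[0,0,np.float64(0.07),np.float64(-0.04),0,0,0]]
[[0,0,np.float64(0.07),np.float64(-0.05),0,0,0],[0,0,np.float64(0.07),np.float64(-0.04),0,0,0],[0,0,np.float64(0.08),np.float64(-0.03),0,0,0],[0,0,np.float64(0.07),np.float64(-0.03),0,0,0],[0,0,np.float64(0.07),np.float64(-0.03),0,0,0],[0,0,np.float64(0.07),np.float64(-0.02),0,0,0],[0,0,np.float64(0.07),np.float64(-0.02),0,0,0],[0,0,np.float64(0.07),np.float64(-0.02),0,0,0],[0,0,np.float64(0.06),np.float64(-0.01),0,0,0],[0,0,np.float64(0.06),np.float64(-0.01),0,0,0],[0,0,np.float64(0.05),np.float64(0.0),0,0,0],[0,0,np.float64(0.04),np.float64(-0.01),0,0,0],[0,0,np.float64(0.04),np.float64(0.0),0,0,0],[0,0,np.float64(0.03),np.float64(0.0),0,0,0],[0,0,np.float64(0.03),np.float64(0.0),0,0,0],[0,0,np.float64(0.02),np.float64(0.0),0,0,0],[0,0,np.float64(0.01),np.float64(0.0),0,0,0],[0,0,np.float64(0.0),np.float64(0.0),0,0,0]]
```

play_rows --moves '[[[0,0,0.01,-0.01,0,0,0],[0,0,0,-0.02,0,0,0],[0,0,0.01,-0.02,0,0,0],[0,0,0.02,-0.03,0,0,0],[0,0,0.02,-0.03,0,0,0],[0,0,0.02,-0.04,0,0,0],[0,0,0.03,-0.05,0,0,0],[0,0,0.03,-0.04,0,0,0],[0,0,0.04,-0.05,0,0,0],[0,0,0.04,-0.06,0,0,0],[0,0,0.04,-0.05,0,0,0],[0,0,0.05,-0.06,0,0,0],[0,0,0.06,-0.05,0,0,0],[0,0,0.06,-0.05,0,0,0],[0,0,0.06,-0.06,0,0,0],[0,0,0.07,-0.05,0,0,0],[0,0,0.07,-0.04,0,0,0]]]'

```text
time: 12.0
eef_pos: [0.4731, -0.0702, 0.0973]
eef_rot: [0.001, -0.073, 0.997, 0.0]
contact_force: [0.1, -6.8, 4.4]
grip_width: 0.0101
grasp_force: 59.2
```

Forces are small and the arc is tracking well, so I'll continue to the top.

play_rows --moves '[[[0,0,0.07,-0.05,0,0,0],[0,0,0.07,-0.04,0,0,0],[0,0,0.08,-0.03,0,0,0],[0,0,0.07,-0.03,0,0,0],[0,0,0.07,-0.03,0,0,0],[0,0,0.07,-0.02,0,0,0],[0,0,0.07,-0.02,0,0,0],[0,0,0.07,-0.02,0,0,0],[0,0,0.06,-0.01,0,0,0],[0,0,0.06,-0.01,0,0,0],[0,0,0.05,0,0,0,0],[0,0,0.04,-0.01,0,0,0],[0,0,0.04,0,0,0,0],[0,0,0.03,0,0,0,0],[0,0,0.03,0,0,0,0],[0,0,0.02,0,0,0,0],[0,0,0.01,0,0,0,0],[0,0,0,0,0,0,0],[0,0,0,0,0,0,0]]]'

```text
time: 13.9
eef_pos: [0.4663, -0.025, 0.1103]
eef_rot: [0.001, -0.073, 0.997, 0.001]
contact_force: [4.6, -3.9, -4.0]
grip_width: 0.0103
grasp_force: 58.8
```

Run:
```python
from rig import manip, viewer
import cv2,numpy as np
a=viewer.read_camera('scene');cv2.imwrite('pics/sc5.png',a)
b=viewer.read_camera('top');cv2.imwrite('pics/to5.png',b)
R=lambda im:cv2.resize(im,(400,400),interpolation=cv2.INTER_CUBIC)
cv2.imwrite('pics/v5.png',np.hstack([R(a[180:230,280:330]),R(b[150:230,280:360])]))
s=manip.sense();print(s['eef_pos'],s['contact_force'])
# expected TCP at upright (stage frame)
from fit import r
w=r.x[2];d=np.array(s['eef_pos'])-[r.x[0],r.x[1],r.x[3]]
print('stage',np.cos(w)*d[0]+np.sin(w)*d[1],-np.sin(w)*d[0]+np.cos(w)*d[1]-r.x[7],d[2]+.019-.045)
```

```text
[ 0.46628807 -0.02505797  0.11026849] [ 3.89323988 -3.71486353 -3.43088813]
spot [0.58392329 0.02296201 0.08819122] 0.0005230644423608638
knobtop [0.57209463 0.1024636  0.11945772] 0.0016276974356144408
handle free [ 0.45134275 -0.10490405  0.08246192] 0.00012313424478694696
plate c [0.59908105 0.11942738 0.08944124] 0.003608725833303286
stage -0.12315343172482332 0.000192145181262721 0.0845424860998538
```

View pics/v5.png

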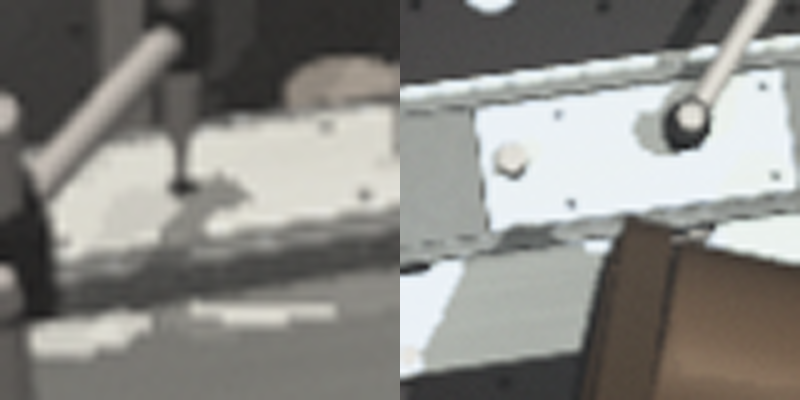

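The scene crop shows the spot at (182,187) directly below the tip at (180,178). The table is raised by the expected amount, and the handle is 0.2 mm from upright. I'll hand the job in.

```bash
python3 -c "
from rig import manip
print(manip.close_job())"
```

```text
the job is handed in; nothing more can be done
None
```

I handed the job in at about 14 s: by my camera measurements the spot is within about 1 mm of the probe tip, and the fingers hold the lever upright with the table raised; `close_job()` returned no verdict.

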